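# Seat a wire spool on the pay-off spindle

## Task

Fit the small brass-wire spool upright over the spindle of the pay-off stand, keeping hold of it until it is down on the seat disc. Push spool and seat down together until you feel the seat come up firmly against its stop, without ramming it, then let go. Leave the large spool standing where it is.

Things in the scene. Friction and masses are not known exactly. Their poses are not given: they have to be found in the camera images.
- spool: the small wire spool, loose, standing upright: two black plastic flanges 62 mm across and 7 mm thick, brass wire 50 mm across between them, 50 mm tall overall, with a 24 mm bore right through it; about 0.25 kg. Origin: centre of its underside; z is up along the bore. It can be gripped across the rim of its upper flange. Other loose things on the bench are not needed: a larger spool, a flat white ceramic guide pulley (72 mm across, 22 mm tall, with a hole) and a yellow tin.
- stand: the pay-off stand, fixed to the bench: aluminium base plate 110 x 110 x 12 mm with an upright steel spindle in its middle, 12 mm across, whose tip stands 118 mm above the bench, the upper 14 mm tapering to 3 mm. On the spindle slides the seat, a grey disc 52 mm across that carries the spool. Origin: centre of the plate's underside, on the bench and on the spindle's axis; z is up along the spindle.
- seat (a joint): how far the seat disc has slid down the spindle, in m. Its upper face is 80 mm above the bench at 0 (right up) and 50 mm at 0.030 (against its stop); it starts between 0 and 0.010. It is stiff and stays where it is left: about 10 N slides it (the spool's weight alone does not), and at the stop it is rigid.
- big_spool: the large spool, of the same make: flanges 94 mm across, 66 mm tall, 24 mm bore, 1.2 kg, loose. Origin: centre of its underside. Not to be moved.
Mind the look-alikes: they are no part of the job. What is shaped like the spool but green is not meant. Of the things that look like the stand, take the one that is farthest to the robot's right at the start.

How it is judged:
By the outcome, as a careful person would: the job done as asked, in the order asked, and still so for the second after the job is handed in, with the robot touching nothing.
It also fails if it takes over 42 s, if anything falls off the work surface, if the arm or the gripper's body presses on something with over 40 N, if the wrist force passes 120 N, or if a joint passes its speed limit or range.

## Robot

A 7-joint arm with a two-finger parallel gripper is mounted at the origin on the work surface. World frame = base frame: x ahead of the robot, y to its left, z up, the work surface at z = 0. Lengths are in mm, angles in degrees, forces in N, time in s.
With the tool pointing down it reaches from about 425 to 950 mm from the base axis. Payload 16.7 kg.
Tool frame: the origin (TCP) lies midway between the tips of the shut fingers; the grasp point (between the pads) lies ctrl.grasp_offset behind it (ctrl.grasp_offset is the distance from the TCP to the grasp point, in mm); z points along the fingers, y is the direction in which the jaws open and shut (so a half turn about z gives the same grasp; the last joint's range is limited). The gripper opens to 94 mm and grips with 3 to 60 N. Pads are 16 mm wide; open, the fingers measure 119 mm over their backs; the gripper's body (75 mm by 177 mm) begins 78 mm behind the grasp point.
Start: joints at [61.049, 24.414, 4.234, 92.017, -1.954, 63.644, -3.845], TCP at [235.097, -632.696, 205.467] pointing down, gripper open.
Joint ranges: [-163.25, 163.25], [-28.42, 122.38], [-70.27, 78.77], [12.13, 141.07], [-58.53, 238.53], [9.26, 117.41], [-156.51, 156.51]. Speed limits (degrees/s): [108.29, 108.29, 136.94, 136.94, 172.46, 172.46, 172.46].

## Interface

Orientations are given as [roll, pitch, yaw] about the fixed x, y, z axes, in that order (R = Rz(yaw) Ry(pitch) Rx(roll)).
In Python, from station import ctrl gives the robot as it stands.
- The arm moves only by the tool play_rows, never from a script. Its argument "moves" is a list of rows, each a list of 7 numbers: the finger opening in mm, from 0 to 94, then the shift along the world's x, y, z in mm, then the turn, a rotation vector about the world's x, y, z in degrees. In form: [[jaw, dx, dy, dz, wx, wy, wz], ...]. A call has 1 to 10 rows; each row is the pose to reach, as a shift and turn from the pose measured when the call began; what a row does not reach only later rows make up. A row lasts 1/12 s, in which the tool goes at most 41.7 mm and 7.16 degrees, less where a joint would pass 70% of its speed; a pose out of reach is approached as far as the arm can. A call with a gripper value outside its range is refused whole. The fingers move at their own pace and stop on an object; "force" is the grip in N (left out, the last holds). Time passes only in rows, so rows that repeat a pose let the fingers close. It gives the time, the measured TCP pose, the force and the opening at its end, in the units of the state.
- ctrl.get_obs(): the state, without advancing time (a new reading comes with each control period).
- ctrl.grab_frame(name): name is "scene" or "top"; returns the picture (420x560x3 uint8, blue, green, red); there is no depth.
- ctrl.get_calibration(name): a dict with "fov_y" (degrees; the focal length in pixels is half the picture's height over the tangent of half this angle, whatever the lens; pixels are square), "cx", "cy" (the principal point, pixels), "extrinsics" (4x4, takes a point from camera to world coordinates). Camera axes: x right, y down, z forward; pixel columns grow to the right and rows downward; lengths in mm; the calibration is good to about 2 mm. A picture is of the moment at which its call begins. get_calibration takes no time and is no camera call.
- ctrl.finish_job(): hands the job in, once; it reports no verdict.
Trained networks look in the newest picture that a camera, given by its name, has taken for a name from the list of things; names that differ only in an ending like _2 or _b are one class to them, and where a whole thing is asked for, a point or a joint stands for the part that bears it (a point fixed in the world has none). Each returns a list of dicts, best first, with "conf" (0 to 1); they miss things now and then, are a little off and sometimes report something else, mostly with a low value. They report only what shows in the picture. A call takes as long as a camera call. They do not tell look-alikes from the thing itself.
- ctrl.boxes_of(camera, name): "extent" ([centre column, centre row, width, height] in pixels, round what is visible of it).
- ctrl.trace(camera, name): "pixels" (420x560 bool, what is visible of it) and "extent" ([centre column, centre row, width, height] in pixels, round what is visible of it).
- ctrl.place_of(camera, name): "uv" ([column, row] in pixels: a listed point, or the origin of a listed thing).
The state is a dict: "t": time; "qpos": joint angles; "qd": joint speeds; "tau": joint torques, N m; "ee_pos": TCP position; "tool_rot": TCP orientation; "wrist_force": force on the tool from outside, world axes, zero at the start; "moment": the same for the moment, N m; "gripper_width": opening from 0.0 (shut) to 1.0 (fully open).
Only numpy, scipy, OpenCV 4.12 (cv2) and the standard library are available. Lean on these libraries where they do the work, as an engineer would, in place of code of your own. Each camera call takes 0.05 s, during which the arm holds its last target. There are 200 camera calls.

## Working session

There is one attempt and no reset: what is moved stays moved. The work goes in short steps, Python scripts to look and compute and a tool call to move; the robot and the scene stay as the last step left them, time stands still between calls to the robot, and variables do not carry over. Pictures are saved under pics/ and viewed, about 8 in all and at most 12, crops included, and the job is handed in when it is done.

Besides the shell and the picture viewer there is one more tool, called after "Emit:" as name(argument=value, ...), one argument or row to a line, values as JSON. play_rows: Moves the arm, as the interface text tells. Its arguments: {"type":"object","properties":{"moves":{"type":"array","items":{"type":"array","items":{"type":"number"}}},"force":{"type":"number"}},"required":["moves"]}

```bash
mkdir -p pics; cat > h.py <<'E'
from station import ctrl
import numpy as np, cv2
def cal(n):
    c=ctrl.get_calibration(n); f=210/np.tan(np.radians(c["fov_y"])/2)
    return f,c["cx"],c["cy"],np.array(c["extrinsics"])
def ray(n,uv):
    f,cx,cy,E=cal(n); d=E[:3,:3]@np.array([(uv[0]-cx)/f,(uv[1]-cy)/f,1]); return E[:3,3],d
def at_z(n,uv,z):
    o,d=ray(n,uv); return o+d*(z-o[2])/d[2]
def proj(n,p):
    f,cx,cy,E=cal(n); q=E[:3,:3].T@(np.array(p,float)-E[:3,3]); return np.array([cx+f*q[0]/q[2],cy+f*q[1]/q[2]])
E
python3 - <<'E'
from h import *
np.set_printoptions(precision=1,suppress=True)
o=ctrl.get_obs(); print(o, ctrl.grasp_offset)
ims=[]
for n in("scene","top"):
    im=ctrl.grab_frame(n); cv2.imwrite(f"pics/{n}0.png",im)
    print(n,ctrl.get_calibration(n))
    for k in("spool","stand","seat","big_spool"):
        print(k,[(np.round(d["extent"]),round(d["conf"],2)) for d in ctrl.boxes_of(n,k)])
        print("  place",[(np.round(d["uv"],1),round(d["conf"],2),at_z(n,d["uv"],0)) for d in ctrl.place_of(n,k)])
E
```

```text
{'t': 0.0, 'qpos': array([61. , 24.5,  4.2, 92. , -2. , 63.6, -3.8]), 'qd': array([-0. ,  0. , -0. ,  0. ,  0.1, -0. , -0.1]), 'tau': array([  0. , -93.6,   3.7, -45.4,  -0. ,   0. ,   0. ]), 'ee_pos': array([ 235. , -632.3,  204.8]), 'tool_rot': array([-179.9,    0. ,   20.4]), 'wrist_force': array([0.2, 1.2, 0.3]), 'moment': array([ 0.,  0., -0.]), 'gripper_width': 0.998177926077772} 18.8
scene {'fov_y': 44.836542841531525, 'cx': 281.60246544049636, 'cy': 219.6478876257507, 'extrinsics': array([[   0.4,    0.6,   -0.7, 1120.2],
       [   0.9,   -0.2,    0.3, -272.1],
       [   0. ,   -0.8,   -0.6,  581.1],
       [   0. ,    0. ,    0. ,    1. ]])}
spool [(array([240., 245.,  41.,  46.]), 0.79), (array([291., 222.,  36.,  43.]), 0.72), (array([278., 183.,  30.,  39.]), 0.56), (array([143., 268.,  92.,  92.]), 0.39)]
  place [(array([291.3, 230.9]), 0.9, array([463.4,  52.9,   0. ])), (array([277.7, 191.5]), 0.75, array([335.6,  82. ,   0. ])), (array([241.1, 256.9]), 0.58, array([494.8, -57.1,   0. ]))]
stand [(array([232., 341., 105., 105.]), 0.85), (array([142., 270.,  99.,  92.]), 0.78)]
  place [(array([144. , 279.8]), 0.59, array([ 485.7, -221.6,    0. ])), (array([229.9, 347.8]), 0.55, array([ 670.6, -139.8,    0. ]))]
seat [(array([137., 249.,  37.,  35.]), 0.86), (array([230., 314.,  37.,  41.]), 0.75)]Traceback (most recent call last):
  File "<stdin>", line 10, in <module>
ValueError: it knows: big_spool, spool, stand
```

```bash
python3 - <<'E'
from h import *
np.set_printoptions(precision=1,suppress=True)
for n in("top",):
    im=ctrl.grab_frame(n); cv2.imwrite(f"pics/{n}0.png",im)
    print(n,ctrl.get_calibration(n))
    for k in("spool","stand","big_spool"):
        print(k,[(np.round(d["extent"]),round(d["conf"],2)) for d in ctrl.boxes_of(n,k)])
        print("  place",[(np.round(d["uv"],1),round(d["conf"],2),at_z(n,d["uv"],0)) for d in ctrl.place_of(n,k)])
a=cv2.imread("pics/scene0.png");b=cv2.imread("pics/top0.png")
cv2.imwrite("pics/s0.png",cv2.resize(a,(800,600),interpolation=cv2.INTER_CUBIC))
cv2.imwrite("pics/t0.png",cv2.resize(b,(800,600),interpolation=cv2.INTER_CUBIC))
E
```

```text
top {'fov_y': 47.82270053543695, 'cx': 280.89345036895565, 'cy': 208.93354204836575, 'extrinsics': array([[   0. ,   -1. ,    0.1,  446.9],
       [  -1. ,   -0. ,    0. ,    0.6],
       [  -0. ,   -0.1,   -1. , 1059. ],
       [   0. ,    0. ,    0. ,    1. ]])}
spool [(array([248., 284.,  28.,  32.]), 0.98), (array([310., 216.,  29.,  31.]), 0.81), (array([259., 227.,  33.,  25.]), 0.67)]
  place [(array([257.7, 226.4]), 0.93, array([464.4,  56.6,   0. ])), (array([310.5, 219. ]), 0.85, array([483. , -61.1,   0. ])), (array([247.1, 281.9]), 0.72, array([340.8,  77.7,   0. ]))]
stand [(array([346., 137.,  56.,  58.]), 0.83), (array([384., 220.,  66.,  66.]), 0.61)]
  place [(array([380.4, 218.7]), 0.86, array([ 486.4, -217.3,    0. ])), (array([345.6, 138.1]), 0.82, array([ 667. , -137.7,    0. ]))]
big_spool [(array([265., 134.,  48.,  51.]), 0.73), (array([257., 228.,  33.,  28.]), 0.63), (array([383., 222.,  62.,  64.]), 0.49)]
  place [(array([265.6, 139.5]), 0.85, array([660.8,  42.7,   0. ]))]
```

View pics/s0.png

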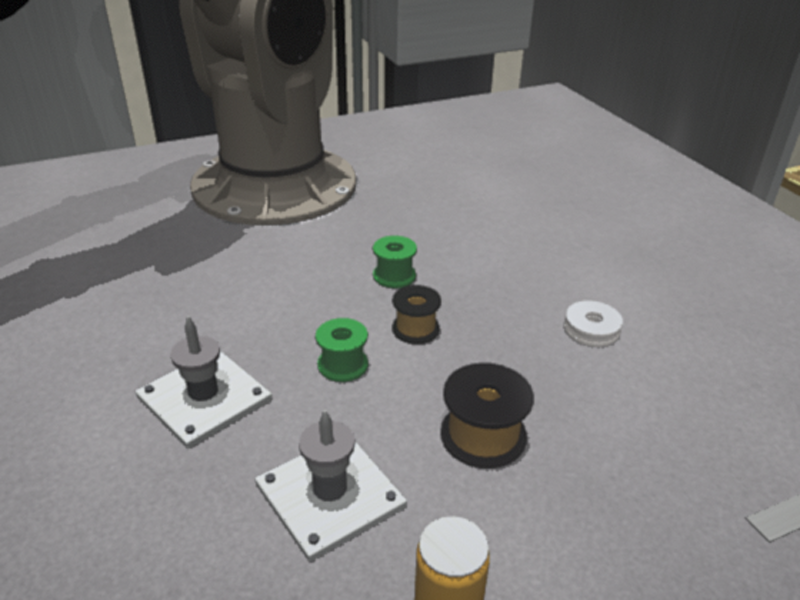

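View pics/t0.png

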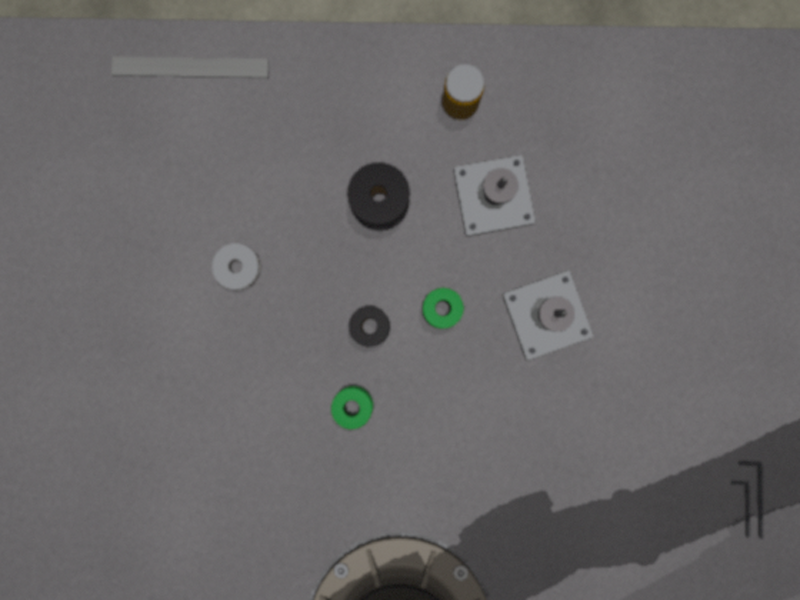

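```bash
cat > fit.py <<'E'
from h import *
from scipy.optimize import minimize
T=np.linspace(0,2*np.pi,60)
def circ(x,y,r,z): return np.c_[x+r*np.cos(T),y+r*np.sin(T),z+0*T]
def hullmask(n,pts):
    m=np.zeros((420*4,560*4),np.uint8); p=np.array([proj(n,q) for q in pts])
    cv2.fillConvexPoly(m,cv2.convexHull(((p+.5)*4).astype(np.int32)),1); return cv2.resize(m.astype(np.float32),(560,420),interpolation=cv2.INTER_AREA)
def cyl(n,x,y,r,z0,z1): return hullmask(n,np.r_[circ(x,y,r,z0),circ(x,y,r,z1)])
E
python3 - <<'E'
from fit import *
np.set_printoptions(precision=1,suppress=True)
G={"spool":(464,55),"stand":(486,-219)}
for k,g in G.items():
  M={}
  for n in("scene","top"):
    ctrl.grab_frame(n)
    L=ctrl.trace(n,k); e=proj(n,(*g,30))
    L=[d for d in L if np.hypot(*(np.array(d["extent"][:2])-e))<22]
    print(k,n,[(d["extent"],round(d["conf"],2)) for d in L])
    if L: M[n]=L[0]["pixels"].astype(np.float32)
  np.savez(f"m_{k}.npz",**M)
  def mod(n,v):
    if k=="spool": return np.maximum(cyl(n,v[0],v[1],31,0,7),cyl(n,v[0],v[1],31,43,50))
    a=np.radians(v[2]); c=[(v[0]+55*(s*np.cos(a)-t*np.sin(a)),v[1]+55*(s*np.sin(a)+t*np.cos(a)),z) for s in(1,-1) for t in(1,-1) for z in(0,12)]
    return np.maximum.reduce([hullmask(n,c),cyl(n,v[0],v[1],26,v[3]-10,v[3]),cyl(n,v[0],v[1],6,50,104),cyl(n,v[0],v[1],1.5,50,118)])
  for sel in (["scene"],["top"],["scene","top"]):
    if any(s not in M for s in sel): continue
    f=lambda v:sum(np.abs(M[n]-mod(n,v)).sum() for n in sel)
    v0=[*g] if k=="spool" else [*g,17,76]
    S=[v0]+[np.array(v0)+np.eye(len(v0))[i]*8 for i in range(len(v0))]
    r=minimize(f,v0,method="Nelder-Mead",options=dict(initial_simplex=S,xatol=.1,fatol=.3)); print(k,sel,r.x,r.fun,[M[n].sum() for n in sel])
a=cv2.imread("pics/scene0.png");b=cv2.imread("pics/top0.png")
def crop(im,n,p):
    u,v=proj(n,p).astype(int); return cv2.resize(im[v-35:v+35,u-46:u+46],(400,300),interpolation=cv2.INTER_CUBIC)
cv2.imwrite("pics/crop1.png",np.vstack([np.hstack([crop(i,n,(*G[k],40)) for k in G]) for i,n in((a,"scene"),(b,"top"))]))
E
```

```text
spool scene []
spool top [([257.6, 224.6, 34.9, 29.4], 0.92)]Traceback (most recent call last):
  File "<stdin>", line 22, in <module>
    res = _minimize_neldermead(fun, x0, args, callback, bounds=bounds,
                               **options)
    fxcc = func(xcc)
    fx = function(np.copy(x), *(wrapper_args + args))
  File "<stdin>", line 19, in <lambda>
  File "<stdin>", line 19, in <genexpr>
  File "<stdin>", line 14, in mod
  File "fit.py", line 8, in cyl
    def cyl(n,x,y,r,z0,z1): return hullmask(n,np.r_[circ(x,y,r,z0),circ(x,y,r,z1)])
                                   ~~~~~~~~^^^^^^^^^^^^^^^^^^^^^^^^^^^^^^^^^^^^^^^^
  File "fit.py", line 6, in hullmask
    m=np.zeros((420*4,560*4),np.uint8); p=np.array([proj(n,q) for q in pts])
                                                    ~~~~^^^^^
  File "h.py", line 11, in proj
    f,cx,cy,E=cal(n); q=E[:3,:3].T@(np.array(p,float)-E[:3,3]); return np.array([cx+f*q[0]/q[2],cy+f*q[1]/q[2]])
              ~~~^^^
  File "h.py", line 4, in cal
    c=ctrl.get_calibration(n); f=210/np.tan(np.radians(c["fov_y"])/2)
ValueError: time passes only in moves, steps and waits
```

```bash
sed -i 's/^def cal(n):/import functools\n@functools.lru_cache\ndef cal(n):/' h.py
python3 - <<'E'
from fit import *
print(ctrl.get_obs()["t"])
G={"spool":(464,55),"stand":(486,-219)}
a=cv2.imread("pics/scene0.png");b=cv2.imread("pics/top0.png")
def crop(im,n,p):
    u,v=proj(n,p).astype(int); print(n,p,(u-46,v-35)); return cv2.resize(im[v-35:v+35,u-46:u+46],(400,300),interpolation=cv2.INTER_CUBIC)
cv2.imwrite("pics/crop1.png",np.vstack([np.hstack([crop(i,n,(*G[k],40)) for k in G]) for i,n in((a,"scene"),(b,"top"))]))
E
```

```text
0.85
scene (464, 55, 40) (np.int64(247), np.int64(178))
scene (486, -219, 40) (np.int64(95), np.int64(226))
top (464, 55, 40) (np.int64(211), np.int64(191))
top (486, -219, 40) (np.int64(339), np.int64(183))
```

View pics/crop1.png

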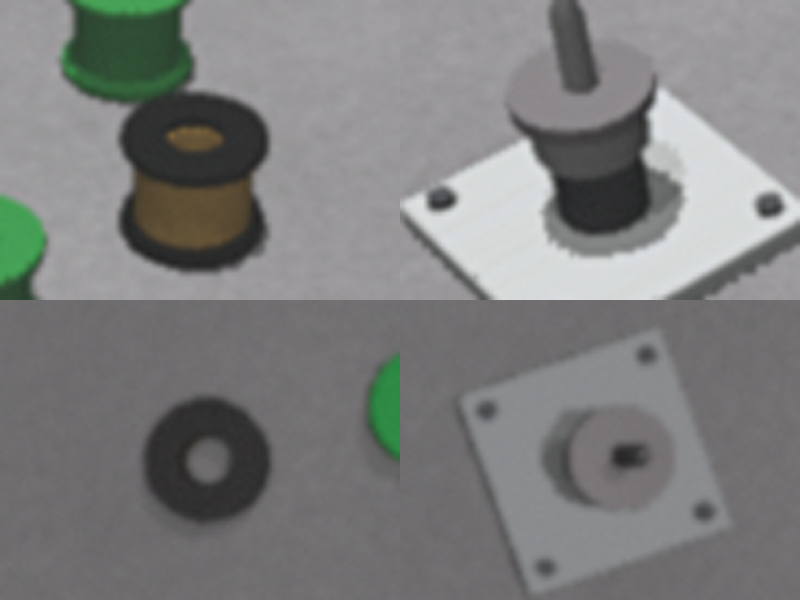

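Candidates in the scene picture:
- **Spools:** black/brass at (291,222), green at (240,245) and (278,183), large one at (342,290). The black/brass small one is meant, and the crop confirms it.
- **Stands:** (142,270) with y≈-219 and (232,341) with y≈-139. The first is farthest to the robot's right (-y), so it is the one meant.

Next I refine the positions from colour.

```bash
cat > m.py <<'E'
from fit import *
np.set_printoptions(precision=1,suppress=True)
a=cv2.imread("pics/scene0.png").astype(int);b=cv2.imread("pics/top0.png").astype(int)
def seg(mask,uv,r):
    m=np.zeros((420,560),np.uint8);u,v=np.round(uv).astype(int);m[v-r:v+r,u-r:u+r]=mask[v-r:v+r,u-r:u+r]
    k,l,s,c=cv2.connectedComponentsWithStats(m);i=1+np.argmax(s[1:,4]);m=(l==i).astype(np.uint8)
    cs,_=cv2.findContours(m,cv2.RETR_EXTERNAL,cv2.CHAIN_APPROX_NONE);o=np.zeros_like(m);cv2.drawContours(o,cs,-1,1,-1);return o,cs[0]
# spool
mt,_=seg(b.max(2)<75,(258,227),24)
def spool(n,v): return np.maximum(np.maximum(cyl(n,*v,31,0,7),cyl(n,*v,31,43,50)),cyl(n,*v,25,0,50))
ms,_=seg((a.max(2)<75)|((a[:,:,2]-a[:,:,0])>25),(291,222),27)
print("areas",mt.sum(),ms.sum(),spool("top",(464,55)).sum(),spool("scene",(464,55)).sum())
def fit(f,v0,d=6):
    r=minimize(f,v0,method="Nelder-Mead",options=dict(initial_simplex=[v0]+[np.array(v0)+d*np.eye(len(v0))[i] for i in range(len(v0))],xatol=.1,fatol=.3));return r.x,r.fun
print("spool top",fit(lambda v:abs(mt-spool("top",v)).sum(),[464,55]))
print("spool scene",fit(lambda v:abs(ms-spool("scene",v)).sum(),[464,55]))
# plate
def plate(n,v):
    t=np.radians(v[2]); return hullmask(n,[(v[0]+55*(s*np.cos(t)-q*np.sin(t)),v[1]+55*(s*np.sin(t)+q*np.cos(t)),12) for s in(1,-1) for q in(1,-1)])
for n,im,uv,thr in(("top",b,(384,220),118),("scene",a,(142,280),190)):
    m,c=seg(im.min(2)>thr,uv,50)
    m=np.zeros((420,560),np.uint8);cv2.fillConvexPoly(m,cv2.convexHull(c),1)
    print(n,m.sum(),plate(n,(486,-219,17)).sum(),fit(lambda v:abs(m-plate(n,v)).sum(),[486,-219,17]))
# seat upper face by brightness: list row profile
E
python3 m.py
```

```text
areas 650 1150 688.75 1281.0
spool top (array([460.4,  53.7]), np.float64(37.3125))
spool scene (array([460.7,  53.1]), np.float64(127.0625))
top 2541 2499.9375 (array([ 482.9, -222.5,   20.4]), np.float64(60.25))
scene 3097 3278.5 (array([ 484.2, -222.7,   19.9]), np.float64(172.0625))
```

Emit:
play_rows(
  moves=[
    [90,28,27,0,0,0,6],
    [90,56,54,0,0,0,12],
    [90,84,81,0,0,0,18],
    [90,112,108,0,0,0,24],
    [90,140,135,0,0,0,30],
    [90,168,162,0,0,0,36],
    [90,196,189,0,0,0,42],
    [90,224,216,0,0,0,48],
    [90,252,243,0,0,0,54],
    [90,280,270,0,0,0,60],
  ],
  force=40,
)

```text
t: 1.68
ee_pos: [516.2, -361.3, 205.8]
tool_rot: [180.0, 0.0, 80.7]
wrist_force: [0.9, -0.3, 0.8]
gripper_width: 0.955
```

Emit:
play_rows(
  moves=[
    [85,0,40,0,0,0,4],
    [85,-5,80,0,0,0,8],
    [85,-10,120,0,0,0,12],
    [85,-15,160,0,0,0,16],
    [85,-22,200,0,0,0,20],
    [85,-30,240,0,0,0,24],
    [85,-38,280,-10,0,0,28],
    [85,-45,320,-25,0,0,32],
    [85,-50,360,-40,0,0,36],
    [85,-55,400,-60,0,0,40],
  ],
)

```text
t: 2.52
ee_pos: [461.8, 34.6, 149.1]
tool_rot: [179.9, 0.1, 120.8]
wrist_force: [2.1, -0.7, -0.2]
gripper_width: 0.905
```

Emit:
play_rows(
  moves=[
    [82,-1,10,-15,0,0,0],
    [82,-1,19,-40,0,0,0],
    [82,-1,19,-65,0,0,0],
    [82,-1,19,-85,0,0,0],
    [82,-1,19,-85,0,0,0],
  ],
)

```text
t: 2.93
ee_pos: [458.8, 53.5, 61.2]
tool_rot: [-179.9, -0.0, 120.9]
wrist_force: [-0.6, 0.1, -0.5]
gripper_width: 0.87
```

```bash
python3 - <<'E'
from h import *
im=ctrl.grab_frame("scene");cv2.imwrite("pics/s1.png",im)
t=ctrl.grab_frame("top");cv2.imwrite("pics/t1.png",t)
print(ctrl.get_obs()["ee_pos"],ctrl.get_obs()["tool_rot"])
c=lambda im,u,v:cv2.resize(im[v-60:v+60,u-40:u+40],(400,600),interpolation=cv2.INTER_CUBIC)
cv2.imwrite("pics/c2.png",np.hstack([c(im,291,200),c(t,258,227)]))
E
```

```text
[460.62925146  53.72330215  64.27322698] [1.79923850e+02 5.92313447e-02 1.20868421e+02]
```

View pics/c2.png

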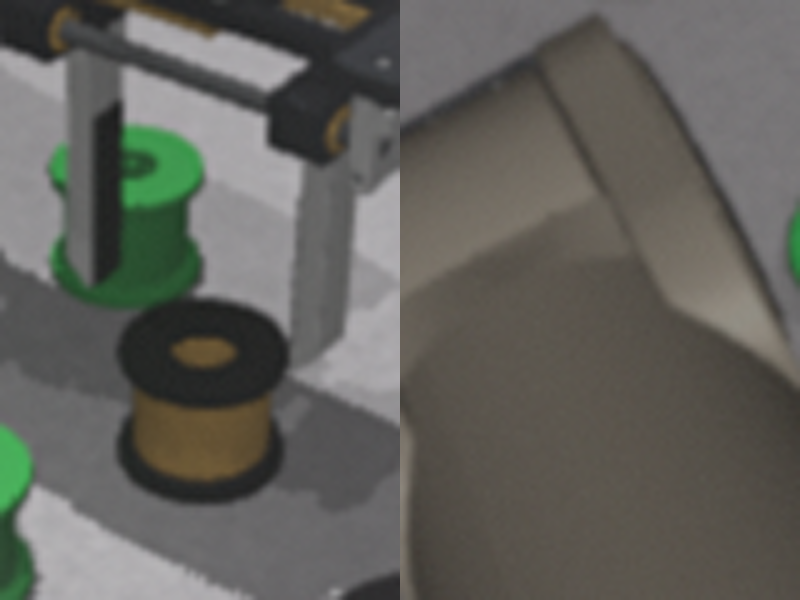

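Fingers straddle the black spool: tips at crop (95,285) and (310,365), midway over the bore at (203,352). I descend and close.

Emit:
play_rows(
  moves=[
    [82,0,0,-12,0,0,0],
    [82,0,0,-24,0,0,0],
    [82,0,0,-36,0,0,0],
    [82,0,0,-36,0,0,0],
    [60,0,0,-36,0,0,0],
    [50,0,0,-36,0,0,0],
    [50,0,0,-36,0,0,0],
    [50,0,0,-36,0,0,0],
    [50,0,0,-36,0,0,0],
    [50,0,0,-36,0,0,0],
  ],
  force=50,
)

```text
t: 3.87
ee_pos: [460.9, 53.8, 28.6]
tool_rot: [179.9, 0.1, 120.9]
wrist_force: [-0.6, -0.1, 5.3]
gripper_width: 0.649
```

Emit:
play_rows(
  moves=[
    [50,0,0,0,0,0,0],
    [50,0,0,0,0,0,0],
    [50,0,0,15,0,0,0],
    [50,0,0,40,0,0,0],
    [50,0,0,70,0,0,0],
    [50,0,0,100,0,0,0],
    [50,0,0,130,0,0,0],
    [50,0,0,140,0,0,0],
    [50,0,0,140,0,0,0],
    [50,0,0,140,0,0,0],
  ],
)

```text
t: 4.7
ee_pos: [460.7, 53.4, 168.0]
tool_rot: [179.9, 0.1, 120.8]
wrist_force: [0.7, 1.0, -3.0]
gripper_width: 0.652
```

Emit:
play_rows(
  moves=[
    [50,3,-25,2,0,0,0],
    [50,6,-60,4,0,0,0],
    [50,9,-95,4,0,0,0],
    [50,12,-130,4,0,0,0],
    [50,15,-165,4,0,0,0],
    [50,18,-200,4,0,0,0],
    [50,21,-235,4,0,0,0],
    [50,23,-262,4,0,0,0],
    [50,23,-276,4,0,0,0],
    [50,23,-276,4,0,0,0],
  ],
)

```text
t: 5.53
ee_pos: [482.3, -225.4, 169.5]
tool_rot: [-180.0, -0.0, 120.6]
wrist_force: [-0.3, -0.2, -2.0]
gripper_width: 0.647
```

Emit:
play_rows(
  moves=[
    [50,0,0,0,0,0,0],
    [50,0,0,0,0,0,0],
    [50,0,0,0,0,0,0],
  ],
)

```text
t: 5.78
ee_pos: [482.0, -224.1, 168.7]
tool_rot: [-179.9, -0.1, 120.7]
wrist_force: [0.3, -0.4, -2.3]
gripper_width: 0.644
```

```bash
python3 - <<'E'
from h import *
np.set_printoptions(precision=1,suppress=True)
im=ctrl.grab_frame("scene");cv2.imwrite("pics/s2.png",im)
o=ctrl.get_obs(); print(o["t"],o["ee_pos"],o["tool_rot"],o["wrist_force"],o["gripper_width"])
e=o["ee_pos"]; S=8; u0,v0=92,175
# overlay: predicted spindle tip/axis from plate fit, spool bottom circle from TCP
c=cv2.resize(im[v0:v0+75,u0:u0+100],(800,600),interpolation=cv2.INTER_CUBIC)
P=lambda p:tuple(np.round((proj("scene",p)-[u0,v0]+.5)*S).astype(int).tolist())
cv2.line(c,P((483.5,-222.6,80)),P((483.5,-222.6,118)),(0,0,255),1)
zb=e[2]-28.6
for z,r in((zb,31),(zb+50,31)):
    cv2.polylines(c,[np.array([P((e[0]+r*np.cos(t),e[1]+r*np.sin(t),z)) for t in np.linspace(0,6.283,60)])],True,(255,255,0),1)
cv2.imwrite("pics/c3.png",c); print(P((483.5,-222.6,118)),P((e[0],e[1],zb)))
E
```

```text
5.8333 [ 482.3 -224.2  169.1] [-180.    -0.1  120.7] [-0.4 -0.2 -1.7] 0.6447430032427808
(319, 376) (289, 276)
```

View pics/c3.png

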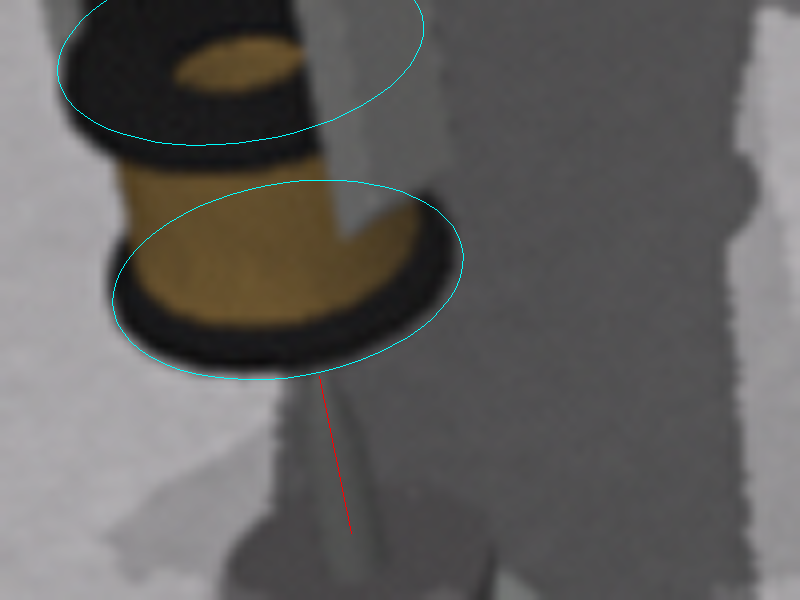

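Spool is held nearly upright with its lower flange at crop (280,280). The spindle is visible at (320..350,380..530), within about 2 mm of the prediction. I shift (+1.5,+3) and lower over the spindle, checking for contact.

Emit:
play_rows(
  moves=[
    [50,1.5,3,0,0,0,0],
    [50,1.5,3,0,0,0,0],
    [50,1.5,3,-8,0,0,0],
    [50,1.5,3,-14,0,0,0],
    [50,1.5,3,-20,0,0,0],
    [50,1.5,3,-26,0,0,0],
    [50,1.5,3,-32,0,0,0],
    [50,1.5,3,-36,0,0,0],
    [50,1.5,3,-36,0,0,0],
    [50,1.5,3,-36,0,0,0],
  ],
)

```text
t: 6.67
ee_pos: [483.7, -221.1, 132.8]
tool_rot: [-179.9, -0.1, 120.7]
wrist_force: [0.6, 0.8, -1.3]
gripper_width: 0.646
```

```bash
python3 - <<'E'
from h import *
np.set_printoptions(precision=1,suppress=True)
im=ctrl.grab_frame("scene");cv2.imwrite("pics/s3.png",im)
o=ctrl.get_obs(); print(o["t"],o["ee_pos"],o["tool_rot"],o["wrist_force"],o["moment"],o["gripper_width"])
cv2.imwrite("pics/c4.png",cv2.resize(im[185:275,85:205],(800,600),interpolation=cv2.INTER_CUBIC))
E
```

```text
6.7167 [ 483.9 -221.2  133.1] [-180.    -0.1  120.7] [-0.5 -0.8 -2.7] [ 0.  -0.2 -0. ] 0.6475637743462644
```

View pics/c4.png

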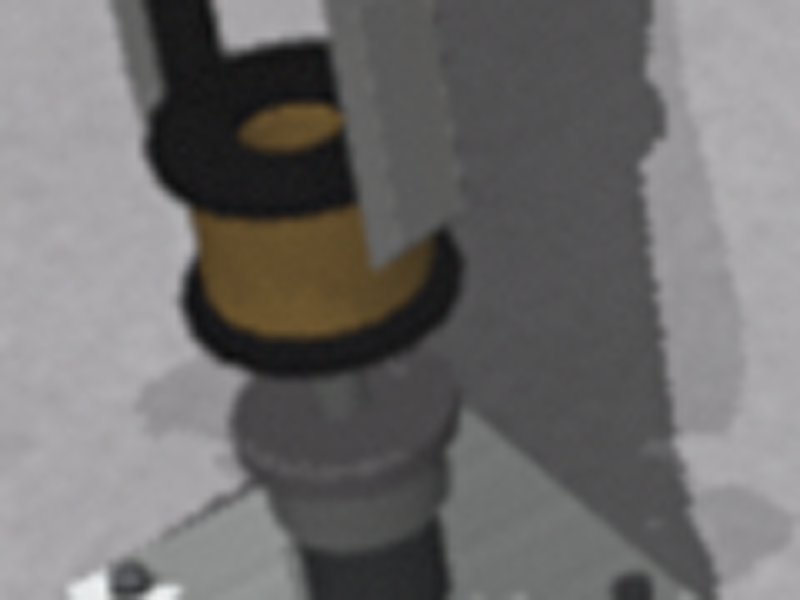

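The spindle (345,390) runs up under the lower flange into the bore with no side force. I lower to the seat.

Emit:
play_rows(
  moves=[
    [50,0,0,-5,0,0,0],
    [50,0,0,-10,0,0,0],
    [50,0,0,-15,0,0,0],
    [50,0,0,-20,0,0,0],
    [50,0,0,-22,0,0,0],
    [50,0,0,-24,0,0,0],
    [50,0,0,-24,0,0,0],
  ],
  force=60,
)

```text
t: 7.3
ee_pos: [483.7, -221.1, 108.7]
tool_rot: [-179.9, -0.1, 120.7]
wrist_force: [0.8, -0.6, -2.4]
gripper_width: 0.643
```

Emit:
play_rows(
  moves=[
    [50,0,0,-1,0,0,0],
    [50,0,0,-2,0,0,0],
    [50,0,0,-3,0,0,0],
    [50,0,0,-4,0,0,0],
    [50,0,0,-4,0,0,0],
  ],
)

```text
t: 7.72
ee_pos: [483.6, -221.1, 104.5]
tool_rot: [-179.9, -0.1, 120.7]
wrist_force: [-0.6, -0.1, -1.2]
gripper_width: 0.645
```

Emit:
play_rows(
  moves=[
    [50,0,0,-1,0,0,0],
    [50,0,0,-2,0,0,0],
    [50,0,0,-3,0,0,0],
    [50,0,0,-4,0,0,0],
    [50,0,0,-4,0,0,0],
  ],
)

```text
t: 8.13
ee_pos: [483.6, -221.1, 100.5]
tool_rot: [-179.9, -0.1, 120.7]
wrist_force: [-1.3, -0.2, -0.2]
gripper_width: 0.643
```

Emit:
play_rows(
  moves=[
    [50,0,0,-1,0,0,0],
    [50,0,0,-2,0,0,0],
    [50,0,0,-3,0,0,0],
    [50,0,0,-4,0,0,0],
    [50,0,0,-4,0,0,0],
  ],
)

```text
t: 8.55
ee_pos: [483.6, -221.1, 96.7]
tool_rot: [-179.9, -0.1, 120.7]
wrist_force: [-2.4, -0.4, 3.8]
gripper_width: 0.644
```

Emit:
play_rows(
  moves=[
    [50,0,0,-1,0,0,0],
    [50,0,0,-2,0,0,0],
    [50,0,0,-3,0,0,0],
    [50,0,0,-4,0,0,0],
  ],
)

```text
t: 8.88
ee_pos: [483.7, -221.1, 93.0]
tool_rot: [-179.9, -0.1, 120.7]
wrist_force: [-4.2, 1.4, 6.6]
gripper_width: 0.645
```

```bash
python3 - <<'E'
from h import *
np.set_printoptions(precision=1,suppress=True)
im=ctrl.grab_frame("scene");cv2.imwrite("pics/s4.png",im)
o=ctrl.get_obs(); print(o["t"],o["ee_pos"],o["tool_rot"],o["wrist_force"],o["moment"],o["gripper_width"])
cv2.imwrite("pics/c5.png",cv2.resize(im[205:295,85:205],(800,600),interpolation=cv2.INTER_CUBIC))
E
```

```text
8.9333 [ 483.6 -221.1   92.8] [-179.9   -0.1  120.7] [-2.8  1.1  5.5] [ 0.2  0.5 -0. ] 0.6410774689794881
```

View pics/c5.png

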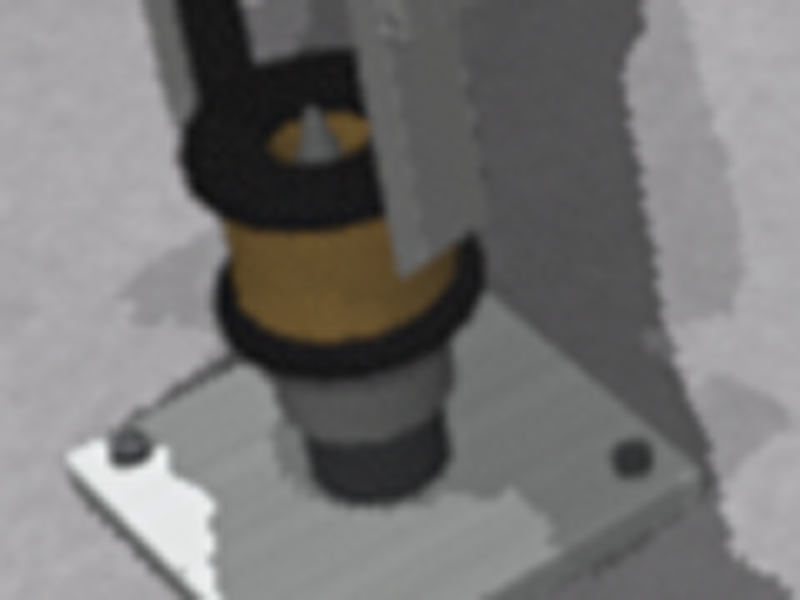

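Spool sits on the seat with the spindle tip (312,110) in the bore. The seat is sliding at about 8–9 N, so I keep pushing.

Emit:
play_rows(
  moves=[
    [50,0,0,-1.5,0,0,0],
    [50,0,0,-3,0,0,0],
    [50,0,0,-4.5,0,0,0],
    [50,0,0,-6,0,0,0],
  ],
)

```text
t: 9.27
ee_pos: [483.7, -221.1, 87.1]
tool_rot: [-179.9, -0.1, 120.7]
wrist_force: [-2.9, 1.5, 7.4]
gripper_width: 0.65
```

Emit:
play_rows(
  moves=[
    [50,0,0,-1,0,0,0],
    [50,0,0,-2,0,0,0],
    [50,0,0,-3,0,0,0],
    [50,0,0,-4,0,0,0],
  ],
)

```text
t: 9.6
ee_pos: [483.7, -221.1, 83.3]
tool_rot: [-179.9, -0.1, 120.7]
wrist_force: [-3.7, 1.8, 6.8]
gripper_width: 0.642
```

Emit:
play_rows(
  moves=[
    [50,0,0,-1,0,0,0],
    [50,0,0,-2,0,0,0],
    [50,0,0,-2,0,0,0],
  ],
)

```text
t: 9.85
ee_pos: [483.6, -221.2, 81.4]
tool_rot: [-179.9, -0.1, 120.7]
wrist_force: [-2.5, 0.9, 4.1]
gripper_width: 0.644
```

Sliding steadily with about 2–3 mm left, so I use small steps now.

Emit:
play_rows(
  moves=[
    [50,0,0,-0.7,0,0,0],
    [50,0,0,-1.4,0,0,0],
    [50,0,0,-1.4,0,0,0],
  ],
)

```text
t: 10.1
ee_pos: [483.7, -221.2, 80.3]
tool_rot: [-179.9, -0.0, 120.7]
wrist_force: [-2.4, 0.3, 5.6]
gripper_width: 0.647
```

Emit:
play_rows(
  moves=[
    [50,0,0,-0.6,0,0,0],
    [50,0,0,-1.2,0,0,0],
    [50,0,0,-1.2,0,0,0],
  ],
)

```text
t: 10.35
ee_pos: [483.7, -221.1, 79.2]
tool_rot: [-179.9, -0.0, 120.7]
wrist_force: [-2.0, 0.2, 5.7]
gripper_width: 0.644
```

Emit:
play_rows(
  moves=[
    [50,0,0,-0.5,0,0,0],
    [50,0,0,-1,0,0,0],
    [50,0,0,-1,0,0,0],
  ],
)

```text
t: 10.6
ee_pos: [483.7, -221.1, 78.6]
tool_rot: [-179.9, -0.0, 120.7]
wrist_force: [-4.1, 1.2, 8.4]
gripper_width: 0.642
```

Emit:
play_rows(
  moves=[
    [50,0,0,-0.6,0,0,0],
    [50,0,0,-1.2,0,0,0],
    [50,0,0,-1.2,0,0,0],
  ],
)

```text
t: 10.85
ee_pos: [483.8, -221.2, 78.4]
tool_rot: [-179.9, 0.0, 120.7]
wrist_force: [-6.8, 2.6, 21.7]
gripper_width: 0.645
```

Emit:
play_rows(
  moves=[
    [50,0,0,-0.6,0,0,0],
    [50,0,0,-1.2,0,0,0],
    [50,0,0,-1.2,0,0,0],
  ],
)

```text
t: 11.1
ee_pos: [483.9, -221.3, 78.4]
tool_rot: [-179.9, 0.0, 120.7]
wrist_force: [-9.3, 3.8, 25.5]
gripper_width: 0.646
```

Emit:
play_rows(
  moves=[
    [50,0,0,-0.8,0,0,0],
    [50,0,0,-1.6,0,0,0],
    [50,0,0,-1.6,0,0,0],
  ],
)

```text
t: 11.35
ee_pos: [484.0, -221.4, 78.2]
tool_rot: [-179.9, 0.1, 120.7]
wrist_force: [-12.3, 5.8, 33.4]
gripper_width: 0.642
```

Emit:
play_rows(
  moves=[
    [50,0,0,0,0,0,0],
    [50,0,0,0,0,0,0],
    [66,0,0,0,0,0,0],
    [72,0,0,0,0,0,0],
    [82,0,0,0,0,0,0],
    [84,0,0,0,0,0,0],
    [84,0,0,0,0,0,0],
    [84,0,0,0,0,0,0],
  ],
)

```text
t: 12.02
ee_pos: [484.0, -221.4, 78.1]
tool_rot: [-179.9, 0.1, 120.7]
wrist_force: [-0.4, -0.2, 0.7]
gripper_width: 0.892
```

Released with zero force. I raise straight up clear of the spool and look.

Emit:
play_rows(
  moves=[
    [84,0,0,8,0,0,0],
    [84,0,0,20,0,0,0],
    [84,0,0,40,0,0,0],
    [84,0,0,65,0,0,0],
    [84,0,0,95,0,0,0],
    [84,0,0,125,0,0,0],
    [84,0,0,140,0,0,0],
    [84,0,0,140,0,0,0],
  ],
)

```text
t: 12.68
ee_pos: [485.7, -221.8, 223.0]
tool_rot: [179.9, 0.4, 120.7]
wrist_force: [1.2, 0.4, 1.2]
gripper_width: 0.889
```

Emit:
play_rows(
  moves=[
    [84,0,-20,0,0,0,0],
    [84,0,-50,0,0,0,0],
    [84,0,-85,0,0,0,0],
    [84,0,-120,0,0,0,0],
    [84,0,-155,0,0,0,0],
    [84,0,-190,0,0,0,0],
    [84,0,-215,0,0,0,0],
    [84,0,-220,0,0,0,0],
  ],
)

```text
t: 13.35
ee_pos: [483.9, -446.4, 222.5]
tool_rot: [-180.0, 0.4, 120.4]
wrist_force: [-1.1, 0.4, -0.2]
gripper_width: 0.895
```

```bash
python3 - <<'E'
from fit import *
np.set_printoptions(precision=1,suppress=True)
im=ctrl.grab_frame("scene");t=ctrl.grab_frame("top")
o=ctrl.get_obs(); print(o["t"],o["ee_pos"],o["wrist_force"],o["gripper_width"])
P=lambda p,u0,v0,S:tuple(np.round((proj("scene",p)-[u0,v0]+.5)*S).astype(int).tolist())
c=cv2.resize(im[205:295,85:165],(400,450),interpolation=cv2.INTER_CUBIC)
for z in(50,100): cv2.polylines(c,[np.array([P(q,85,205,5) for q in circ(483.5,-222.6,31,z)])],True,(255,255,0),1)
w=cv2.resize(im,(400,300)); w=np.vstack([w,np.zeros((150,400,3),np.uint8)])
cv2.imwrite("pics/c6.png",np.hstack([c,w]))
E
```

```text
13.45 [ 485.1 -442.6  222.6] [-0.8  0.2  1.1] 0.8938766454391402
```

View pics/c6.png

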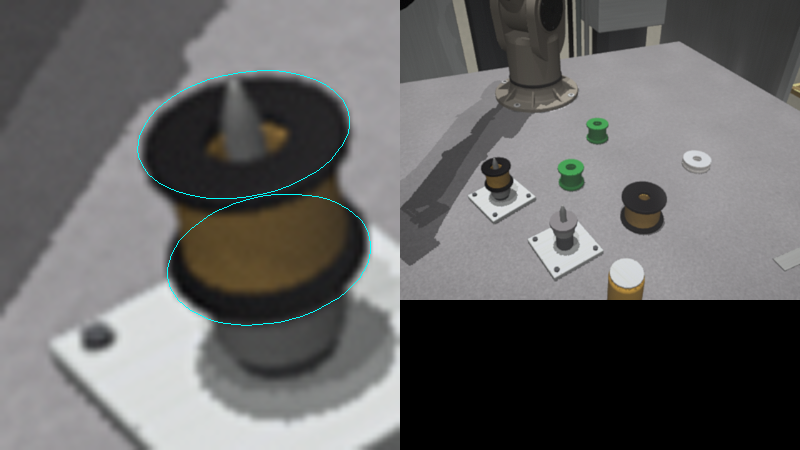

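The spool sits upright on the right-hand stand. Its outline matches the predicted bottom at 50 mm and top at 100 mm to about 1 px. The large spool and the other things are where they were, so I hand in.

```bash
python3 -c "
from station import ctrl
print(ctrl.finish_job())"
```

```text
the job is handed in; nothing more can be done
None
```

The small brass-wire spool is upright on the spindle of the right-hand stand, with its seat pushed down against the stop. I let go, drew the arm clear and handed the job in at about 13.5 s.

- **Push:** I kept hold of the spool until it was on the seat. The seat slid at about 4–8 N by the wrist reading. At a tool height of 78.4 mm, within 0.2 mm of the height expected for the stop, it stopped moving. The force then rose to 21.7, 25.5 and finally 33 N.
- **Side force:** It reached about 12 N during the last press, probably because the spool was about 1–2 mm off the spindle's axis in the grip. It went to zero on release.
- **Last picture:** The spool's outline matches a bottom at 50 mm and a top at 100 mm to about 1 px, and the spindle tip stands up out of the bore. By eye, the large spool, the green spools and the other stand had not moved.
- **Check that failed:** The network gave no spool outline near the right place in the scene picture. I measured the spool and stand by colour in both pictures instead, and the two agreed to within about 1.5 mm.

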